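Tamp the palm-sugar lumps level at the coffee stand

ROBOT

A 6-joint arm with a two-finger parallel gripper is mounted at the origin on the work surface. World frame = base frame: x ahead of the robot, y to its left, z up, the work surface at z = 0. Lengths are in mm, angles in rad, forces in N, time in s.
With the tool pointing down it reaches from about 425 to 950 mm from the base axis. Payload 14.7 kg.
Tool frame: the origin (TCP) lies on the front face of the gripper's body, between the roots of the fingers; the fingertips stand 73 mm ahead of it and the grasp point (between the pads) lies 54 mm ahead of it; z points along the fingers, y is the direction in which the jaws open and shut (so a half turn about z gives the same grasp; the last joint's range is limited). The gripper opens to 85 mm and grips with 20 to 120 N. Pads are 22 mm wide; open, the fingers measure 114 mm over their backs; the gripper's body (76 mm by 85 mm) begins 54 mm behind the grasp point. The pads swing forward as they close: fully open they stand 13 mm farther back than shut.
Start: joints at [1.279, 0.48, 1.596, -0, 1.065, -0.047], TCP at [157.511, 630.621, 303.897] pointing down, gripper open.
Joint ranges: [-2.75, 2.75], [-0.82, 2.05], [0.23, 2.67], [-1.56, 4.7], [0.09, 2.69], [-2.92, 2.92]. Speed limits (rad/s): [1.89, 1.89, 2.39, 3.01, 3.01, 3.01].

INTERFACE

Orientations are given as a unit quaternion [x, y, z, w].
In Python, from rig import manip gives the robot as it stands. Calls block until the motion is done:
- manip.move_to(position, orientation): joint-space move of the TCP to a pose.
- manip.move_l(position, frame=None, v=150, until_force=None): straight line of the TCP; frame=None keeps the orientation; v is the mean speed in mm/s. With until_force (N) it stops when the force on the tool has changed by that much, and returns True; else False.
- manip.move_j(angles): joint-space move.
- manip.move_gripper(opening, squeeze=None): finger opening in mm; squeeze is the grip in N (None keeps the last); returns when the fingers have stopped.
- manip.hold(seconds).
- manip.inverse_kinematics(position, orientation): joint angles nearest the present ones, or None.
- manip.get_obs(): the state.
- manip.grab_frame(name): name is "scene" or "side" or "wrist"; returns a dict with "image" (480x640x3 uint8, blue, green, red), "camera_matrix" (3x3 intrinsics, pixels), "R" (3x3) and "t" (3): a world point X has camera coordinates R X + t. Camera axes: x right, y down, z forward; pixel columns grow to the right and rows downward; lengths in mm; the calibration is good to about 2 mm. The wrist camera is an equidistant fisheye: a pixel r from the principal point sees the ray r / f radians off the axis. A picture is of the moment at which its call begins. There is no depth.
A pose or a line that the arm cannot do raises manip.Unreachable and nothing moves.
- manip.close_job(): hands the job in, once; it reports no verdict.
Trained networks look in a picture, given as the dict that the camera call returned (one of the last four; its "shot" number tells which), for a name from the list of things; names that differ only in an ending like _2 or _b are one class to them, and where a whole thing is asked for, a point or a joint stands for the part that bears it (a point fixed in the world has none). Each returns a list of dicts, best first, with "confidence" (0 to 1); they miss things now and then, are a little off and sometimes report something else, mostly with a low value. They report only what shows in the picture. A call takes as long as a camera call. They do not tell look-alikes from the thing itself.
- manip.boxes_of(picture, name): "xy" ([column, row] in pixels, amid what is visible of it).
- manip.silhouettes(picture, name): "pixels" (480x640 bool, what is visible of it) and "xy" ([column, row] in pixels, amid what is visible of it).
The state is a dict: "clock": time; "joint_pos": joint angles; "qd": joint speeds; "effort": joint torques, N m; "tcp_pos": TCP position; "orientation": TCP orientation; "contact_force": force on the tool from outside, world axes, zero at the start; "moment": the same for the moment, N m; "gripper_width": finger opening in mm.
Only numpy, scipy, OpenCV 4.12 (cv2) and the standard library are available. Lean on these libraries where they do the work, as an engineer would, in place of code of your own. Each camera call takes 0.05 s, during which the arm holds its last target.

TASK

One lump of brown palm sugar stands proud of the others in its steel bin. Take the wide tamper with the wooden handle from the green rubber mat, press it flat down in that bin until the high lump lies level with the rest, then stand the tamper upright back on the mat. Do not touch the high lump with the gripper itself.

Things in the scene. Friction and masses are not known exactly. Their poses are not given: they have to be found in the camera images.
- tamper: The wide tamper, standing on the mat: round steel disc 84 mm across, 14 mm thick (its flat underside is the tamping face), steel neck 24 mm across from 14 to 30 mm, upright light-brown wooden handle 32 mm across from 30 to 90 mm above the face; 0.36 to 0.59 kg. Origin: centre of the face; z points up the handle. A smaller one with a black handle is not wanted.
- bin: The steel bin of brown lumps, fixed: open square box 130 x 130 mm outside, 50 mm high, walls and floor 4 mm (122 mm between the walls). Origin: centre of its underside, on the table; x, y square to its walls. Four smooth brown drum-shaped lumps stand loosely in a ring on its floor, tops 24 mm above the table; a fifth rests on top between them. A like bin of pale lumps is level already: not wanted.
- lump_high: The high brown lump: a drum 30 mm across, 20 mm high, rims bevelled 5 mm in and 7 mm high, like the other four. Origin: its middle, at the start 27 mm above the table (its top at 37 mm) and within 10 mm of the bin's middle; lying level, 14 mm above the table. A light push from above (under 10 N) spreads the others and it sinks between them.
- mat: Round green rubber mat 150 mm across and 6 mm thick, fixed to the table, on which the wide tamper stands. Origin: centre of its underside, on the table; its top is 6 mm higher.
Mind the look-alikes: they are no part of the job. What is shaped like the tamper but purple or turquoise is not meant.

How it is judged (in metres and radians):
On the way:
1. the gripper holds the wide tamper down flat (within 10 degrees) in the bin, its face under 32 mm and the high lump's middle under 20 mm above the bin's underside (z of tamper in the frame of bin below 0.032 m and horizontal distance between tamper and bin below 0.05 m and angle between tamper's own z axis and vertical below 0.175 rad and contact force between the fingers and tamper above 1 N and z of lump_high in the frame of bin below 0.02 m and horizontal distance between lump_high and bin below 0.075 m), for 0.1 s.
At the end, for the whole second after the job is handed in: The formerly high lump lies in its bin with its middle less than 20 mm above the bin's underside (level with the others within 6 mm), and the wide tamper stands upright (within 8 degrees), at rest and released, with its whole face on the mat (centre within 36 mm of the mat's) (z of lump_high in the frame of bin below 0.02 m and horizontal distance between lump_high and bin below 0.075 m and linear speed of tamper below 0.02 m/s and horizontal distance between tamper and mat below 0.036 m and z of tamper in the frame of mat between 0.002 and 0.012 m and angle between tamper's own z axis and vertical below 0.15 rad); the robot touches nothing.
It fails at once if the gripper touches the high lump (contact force between the fingers and lump_high above 0.5 N).
It also fails if it takes over 45 s, if anything falls off the work surface, if the arm or the gripper's body presses on something with over 40 N, if the wrist force passes 120 N, or if a joint passes its speed limit or range.

## Working session

There is one attempt and no reset: what is moved stays moved. The work goes in short steps, each a Python script; the robot and the scene stay as the last script left them, time stands still between calls to the robot, and variables do not carry over. Pictures are saved under pics/ and viewed, and the job is handed in when it is done.

```bash
ls; mkdir -p pics; python3 - <<'E'
from rig import manip
import cv2
for n in ["scene","side","wrist"]:
    f=manip.grab_frame(n); cv2.imwrite(f"pics/a_{n}.png",f["image"])
    print(n,f["camera_matrix"].tolist(),f["R"].tolist(),f["t"].tolist())
    for k in ["tamper","bin","lump_high","mat"]:
        print(k,[(d["confidence"],d["xy"]) for d in manip.boxes_of(f,k)])
o=manip.get_obs(); print(o)
E
```

```text
pics
scene [[568.2527497984394, 0.0, 317.0599015990871], [0.0, 568.2527497984394, 246.1372474602987], [0.0, 0.0, 1.0]] [[-0.7026128719851839, 0.711239706872121, -0.021753884462117658], [0.4343340602687689, 0.4044490221150003, -0.8048446512220014], [-0.5636391365148248, -0.5749426648620535, -0.5930867187099568]] [332.57954237207326, -132.80075657108105, 1206.0986351236913]
tamper [(0.88, [258.7, 163.8]), (0.85, [321.5, 220.7]), (0.65, [196.8, 233.6]), (0.57, [274.7, 204.8])]
bin [(0.74, [408.0, 413.1])]
lump_high [(0.79, [407.0, 402.2]), (0.62, [224.1, 254.9])]
mat [(0.89, [223.9, 255.5])]
side [[462.42373794328245, 0.0, 310.3518195254884], [0.0, 462.42373794328245, 244.4997935154508], [0.0, 0.0, 1.0]] [[-0.9959710508399792, -0.08956442716846831, -0.004458618024898793], [-0.05604401828740087, 0.6604916926376655, -0.7487388008984396], [0.07000524196736481, -0.7454722914653606, -0.6628501555815423]] [436.98839596616284, 90.48286118905843, 994.5020866290353]
tamper [(0.8, [360.0, 234.0]), (0.76, [378.4, 182.5]), (0.68, [282.6, 201.2]), (0.55, [346.8, 206.6]), (0.17, [293.9, 217.5])]
bin 
[... 592 characters left out ...]
: 0.75, 'joint_pos': array([ 1.27941336e+00,  4.80149192e-01,  1.59628399e+00,  3.03800964e-05,
        1.06506933e+00, -4.65688056e-02]), 'qd': array([ 7.98147402e-05, -2.93833998e-04,  1.37659690e-04,  1.11601208e-03,
        3.69552622e-04, -5.10194005e-04]), 'effort': array([-5.95342517e-04, -9.50396132e+01, -4.30589998e+01,  3.12823840e-04,
        1.53343317e-03,  2.55558962e-05]), 'tcp_pos': array([157.50055786, 630.64343821, 303.9355213 ]), 'orientation': array([ 1.22108933e-01,  9.92516703e-01,  4.66632545e-05, -5.52005177e-06]), 'contact_force': array([0.40061781, 0.0563708 , 0.20123392]), 'moment': array([ 0.01050469, -0.01122149, -0.04092259]), 'gripper_width': 85.37135305259928}
```

View pics/a_scene.png

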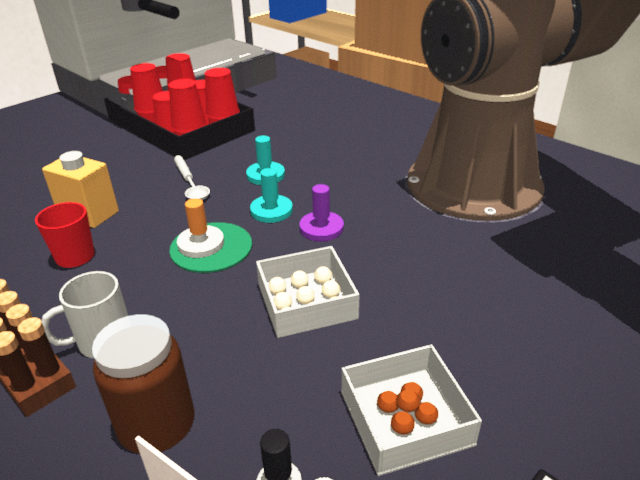

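View pics/a_side.png

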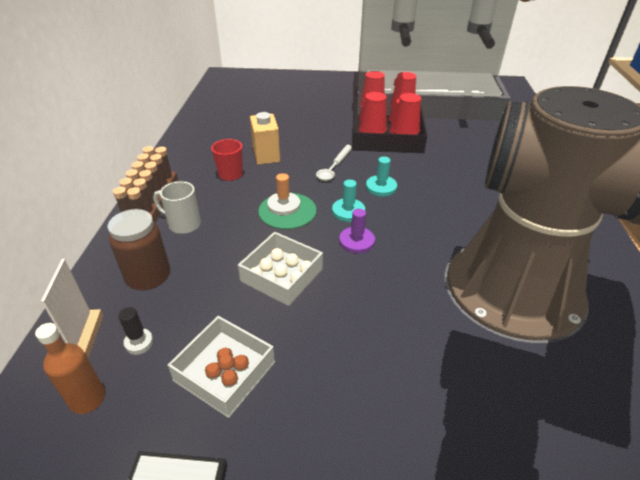

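View pics/a_wrist.png

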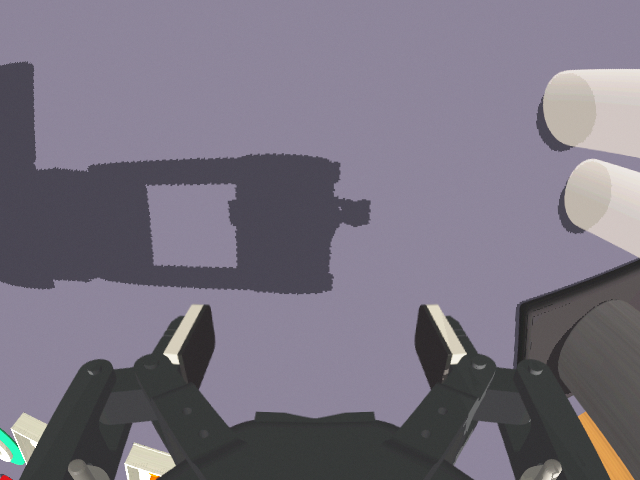

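Candidates (scene view): the wide tamper on the green mat at (200,230), turquoise ones at (265,160) and (271,197), a purple one at (321,215), and the small black-handled one at (277,455). I choose the one on the green mat. For the bin, the brown one at (408,410) is wanted; the pale one at (306,290) is not. Next I fit the poses to the silhouettes.

```bash
cat > h.py <<'E'
import numpy as np, cv2
from scipy.optimize import minimize
from rig import manip
def proj(f,X):
    c=np.asarray(X,float)@f["R"].T+f["t"]; p=c@f["camera_matrix"].T
    return p[:,:2]/p[:,2:]
def ring(x,y,z,r,n=48):
    a=np.linspace(0,2*np.pi,n,endpoint=False); return np.c_[x+r*np.cos(a),y+r*np.sin(a),np.full(n,z)]
def tamper(p,z=6):
    x,y=p[:2]
    return [np.r_[ring(x,y,z+a,r),ring(x,y,z+b,r)] for a,b,r in((0,14,42),(14,30,12),(30,90,16))]
def mat(p): return [np.r_[ring(*p[:2],0,75),ring(*p[:2],6,75)]]
def bin_(p):
    c,s=np.cos(p[2]),np.sin(p[2]); q=np.array([[a,b] for a in(-65,65) for b in(-65,65)])@np.array([[c,s],[-s,c]])+p[:2]
    return [np.r_[np.c_[q,np.zeros(4)],np.c_[q,np.full(4,50)]]]
S=4
def render(f,parts):
    m=np.zeros((480*S,640*S),np.uint8)
    for P in parts:
        q=((proj(f,P)+.5)*S).round().astype(np.int32); cv2.fillConvexPoly(m,cv2.convexHull(q),1)
    return m
def sil(f,name,xy):
    L=[d for d in manip.silhouettes(f,name) if np.hypot(*(np.array(d["xy"])-xy))<35]
    return L[0]["pixels"] if L else None
def fit(views,model,p0,step):
    up=[(f,cv2.resize(m.astype(np.uint8),None,fx=S,fy=S,interpolation=cv2.INTER_NEAREST),ig) for f,m,ig in views]
    def cost(p):
        c=0
        for f,m,ig in up:
            r=render(f,model(p)); w=1 if ig is None else ~cv2.resize(ig.astype(np.uint8),None,fx=S,fy=S,interpolation=cv2.INTER_NEAREST).astype(bool)
            c+=1-((r&m)*w).sum()/max(1,((r|m)*w).sum())
        return c/len(up)
    p0=np.array(p0,float); sx=np.vstack([p0]+[p0+np.eye(len(p0))[i]*step[i] for i in range(len(p0))])
    r=minimize(cost,p0,method="Nelder-Mead",options=dict(initial_simplex=sx,xatol=.05,fatol=1e-4,maxiter=150)); return r.x,r.fun
def ray(f,uv,z):
    d=np.linalg.inv(f["camera_matrix"])@np.r_[uv,1]; d=f["R"].T@d; c=-f["R"].T@f["t"]; return (c+d*(z-c[2])/d[2])[:2]
E
cat > s.py <<'E'
from h import *
F={n:manip.grab_frame(n) for n in("scene","side")}
pt=dict(tamper=dict(scene=(198,230),side=(283,200)),mat=dict(scene=(215,250),side=(290,214)),bin=dict(scene=(408,410),side=(222,363)))
M={k:{n:sil(F[n],k,pt[k][n]) for n in F} for k in pt}
for k in M: print(k,{n:None if m is None else int(m.sum()) for n,m in M[k].items()})
p0={k:ray(F["scene"],pt[k]["scene"],30 if k!="mat" else 6) for k in pt}
p0["bin"]=np.r_[p0["bin"],0.1]
for k,mod,st in(("tamper",tamper,(10,10)),("mat",mat,(10,10)),("bin",bin_,(10,10,.3))):
    for vs in(("scene","side"),("scene",),("side",)):
        V=[(F[n],M[k][n],M["tamper"][n] if k=="mat" else None) for n in vs if M[k][n] is not None]
        if V: x,c=fit(V,mod,p0[k],st); print(k,vs,x.round(3),round(c,3))
        if len(vs)==2:
            for n in F:
                for P in mod(x):
                    q=cv2.convexHull((proj(F[n],P)*4).round().astype(np.int32))
                    F[n].setdefault("draw",F[n]["image"].copy())
                    cv2.polylines(F[n]["draw"],[q],True,(0,255,255),1,cv2.LINE_AA,2)
a=F["scene"]["draw"][180:470,150:490]; b=F["side"]["draw"][160:420,160:380]
cv2.imwrite("pics/fit1.png",cv2.resize(a,None,fx=2,fy=2)); cv2.imwrite("pics/fit2.png",cv2.resize(b,None,fx=2.2,fy=2.2))
E
python3 s.py
```

```text
tamper {'scene': 1734, 'side': 793}
mat {'scene': 2010, 'side': 1125}
bin {'scene': 10409, 'side': 5451}
tamper ('scene', 'side') [ 531.657 -241.175] 0.073
tamper ('scene',) [ 532.036 -240.54 ] 0.042
tamper ('side',) [ 531.33  -242.931] 0.098
mat ('scene', 'side') [ 520.369 -225.772] 0.06
mat ('scene',) [ 520.669 -226.125] 0.058
mat ('side',) [ 518.742 -224.917] 0.055
bin ('scene', 'side') [ 5.72936e+02  2.59656e+02 -4.87000e-01] 0.164
bin ('scene',) [ 5.74216e+02  2.59546e+02 -4.86000e-01] 0.165
bin ('side',) [578.915 252.428   1.002] 0.274
```

View pics/fit1.png

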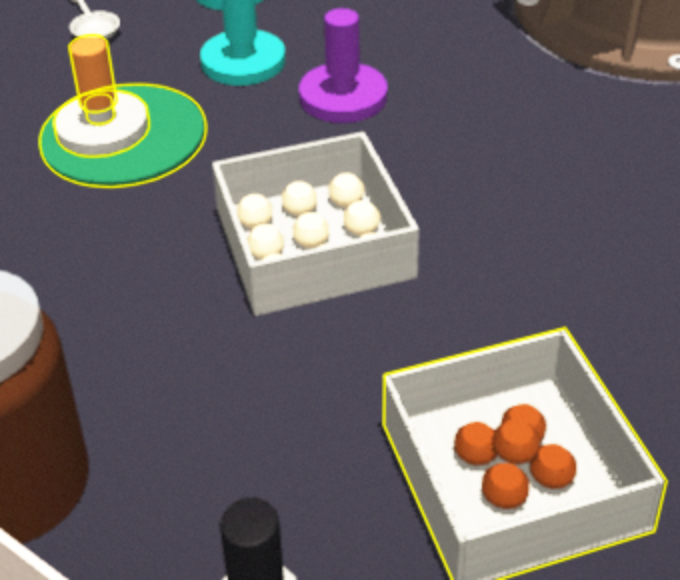

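View pics/fit2.png

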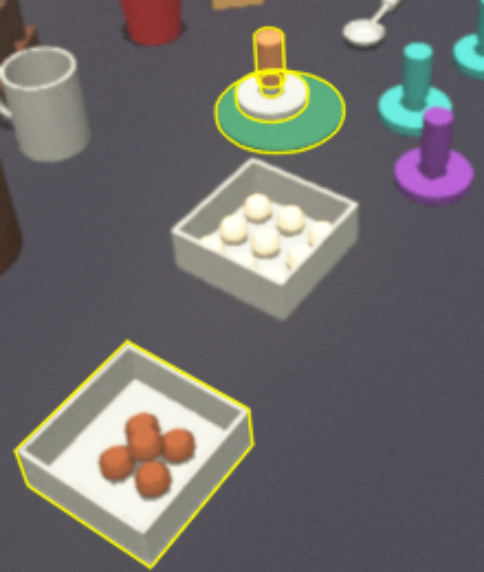

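The fits are tight: tamper (531.7, -241.2), mat (520.4, -225.8), bin (573, 259.7). The boxes run along the tamper on green and the brown bin at scene (408,410). Before the reach I check the neighbours, the reachability and a close crop.

```bash
cat >> h.py <<'E'
def quat(jaw): # tool down, tool y at world angle jaw
    p=(jaw+np.pi/2)/2; return [float(np.cos(p)),float(np.sin(p)),0.,0.]
T=np.array([531.7,-241.2]); MAT=np.array([520.4,-225.8]); BIN=np.array([573.,259.6])
E
python3 - <<'E'
from h import *
f=manip.grab_frame("scene"); cv2.imwrite("pics/crop.png",cv2.resize(f["image"][140:290,120:360],None,fx=3,fy=3,interpolation=cv2.INTER_CUBIC))
print("purple",ray(f,(321,225),7),"turq",ray(f,(271,208),7),ray(f,(265,172),7),"lump",ray(f,(408.5,400),35))
s=manip.grab_frame("side"); print("lump side",ray(s,(226,359),33))
for jaw in(-.426,-.426+np.pi/2,-.426-np.pi/2,np.pi/2-.1):
    for p in((*T,122),(*T,240),(*BIN,140),(*BIN,240),(*MAT,122)):
        q=manip.inverse_kinematics(list(p),quat(jaw)); print(round(jaw,2),p, None if q is None else np.round(q,2))
E
```

```text
purple [ 339.39899222 -121.57499906] turq [ 364.15173803 -236.75631447] [ 275.02712991 -356.99210145] lump [572.57338073 260.3857052 ]
lump side [565.96219024 256.29132001]
-0.43 (np.float64(531.7), np.float64(-241.2), 122) [-0.48  0.63  1.89 -0.    0.62 -0.05]
-0.43 (np.float64(531.7), np.float64(-241.2), 240) [-0.48  0.46  1.82 -0.    0.87 -0.05]
-0.43 (np.float64(573.0), np.float64(259.6), 140) [ 0.38  0.64  1.78 -0.    0.72  0.8 ]
-0.43 (np.float64(573.0), np.float64(259.6), 240) [ 0.38  0.52  1.71 -0.    0.91  0.8 ]
-0.43 (np.float64(520.4), np.float64(-225.8), 122) [-0.46  0.61  1.93 -0.    0.6  -0.04]
1.14 (np.float64(531.7), np.float64(-241.2), 122) [-0.48  0.63  1.89 -0.    0.62 -1.62]
1.14 (np.float64(531.7), np.float64(-241.2), 240) [-0.48  0.46  1.82 -0.    0.87 -1.62]
1.14 (np.float64(573.0), np.float64(259.6), 140) [ 0.38  0.64  1.78 -0.    0.72 -0.77]
1.14 (np.float64(573.0), np.float64(259.6), 240) [ 0.38  0.52  1.71 -0.    0.91 -0.77]
1.14 (np.float64(520.4), np.float64(-225.8), 122) [-0.46  0.61  1.93 -0.    0.6  -1.61]
-2.0 (np.float64(531.7), np.float64(-241.2), 122) [-0.48  0.63  1.89 -0.    0.62  1.52]
-2.0 (np.float64(531.7), np.float64(-241.2), 240) [-0.48  0.46  1.82 -0.    0.87  1.52]
-2.0 (np.float64(573.0), np.float64(259.6), 140) [ 0.38  0.64  1.78 -0.    0.72  2.37]
-2.0 (np.float64(573.0), np.float64(259.6), 240) [ 0.38  0.52  1.71 -0.    0.91  2.37]
-2.0 (np.float64(520.4), np.float64(-225.8), 122) [-0.46  0.61  1.93 -0.    0.6   1.53]
1.47 (np.float64(531.7), np.float64(-241.2), 122) [-0.48  0.63  1.89 -0.    0.62 -1.95]
1.47 (np.float64(531.7), np.float64(-241.2), 240) [-0.48  0.46  1.82 -0.    0.87 -1.95]
1.47 (np.float64(573.0), np.float64(259.6), 140) [ 0.38  0.64  1.78 -0.    0.72 -1.09]
1.47 (np.float64(573.0), np.float64(259.6), 240) [ 0.38  0.52  1.71 -0.    0.91 -1.09]
1.47 (np.float64(520.4), np.float64(-225.8), 122) [-0.46  0.61  1.93 -0.    0.6  -1.93]
```

View pics/crop.png

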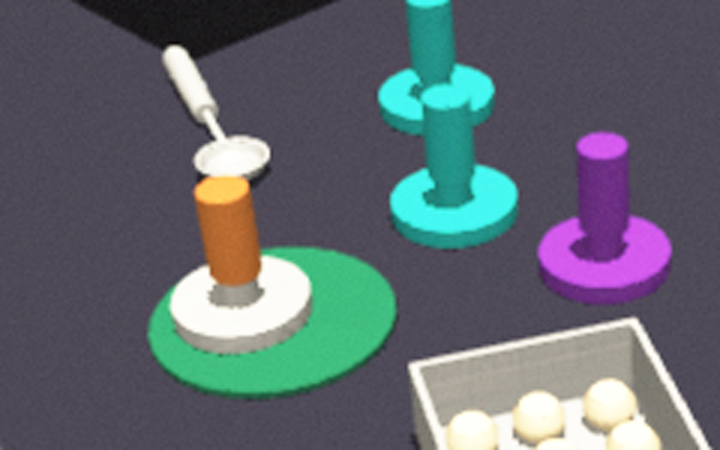

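The crop shows the orange-brown wooden handle and steel disc on the green mat, which is the one I want. The nearest neighbour is about 170 mm away. Moving in.

```bash
python3 - <<'E'
from h import *
manip.move_to([*T,245],quat(-.426))
f=manip.grab_frame("wrist"); cv2.imwrite("pics/w1.png",f["image"])
# check: expected handle-top pixel (equidistant)
K=f["camera_matrix"]
for X in([*T,96],[*T,20]):
    c=f["R"]@np.array(X)+f["t"]; th=np.arctan2(np.hypot(c[0],c[1]),c[2]); d=c[:2]/np.hypot(c[0],c[1]); print(K[:2,2]+K[0,0]*th*d)
print(manip.get_obs()["clock"])
E
```

```text
[313.74696019 249.96030042]
[313.83765431 217.15006628]
4.6167
```

View pics/w1.png

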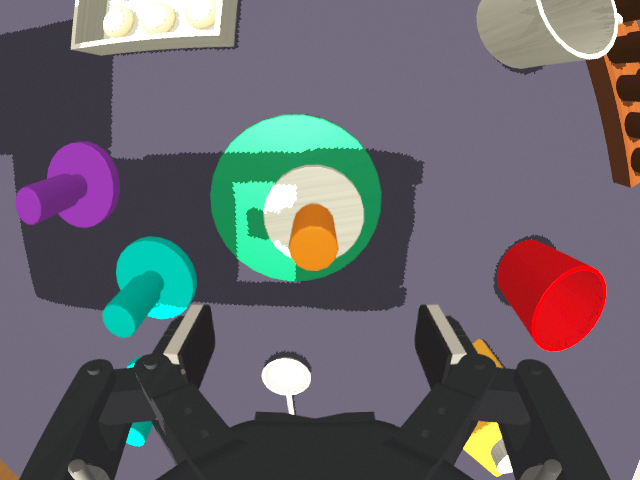

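The handle top shows at (314,250), exactly where predicted, with the disc centred at (314,214). Descending to grip.

```bash
python3 - <<'E'
from h import *
manip.move_l([*T,124],v=100,until_force=15)
manip.move_gripper(25,squeeze=80)
o=manip.get_obs(); print(o["tcp_pos"],o["gripper_width"],o["contact_force"],o["clock"])
z=o["tcp_pos"][2]
manip.move_l([*T,z+25],v=60)
o=manip.get_obs(); print(o["tcp_pos"],o["gripper_width"],o["contact_force"],o["clock"])
for n in("wrist","side"): cv2.imwrite(f"pics/g_{n}.png",manip.grab_frame(n)["image"])
E
```

```text
[ 531.70327637 -241.20334912  124.30633644] 30.364667263904646 [-2.09111265  0.99653304  5.82292173] 6.525
[ 531.75162914 -241.21350201  149.57815366] 30.477314306310234 [ 0.23187578  0.0795772  -3.85004794] 7.1
```

View pics/g_wrist.png

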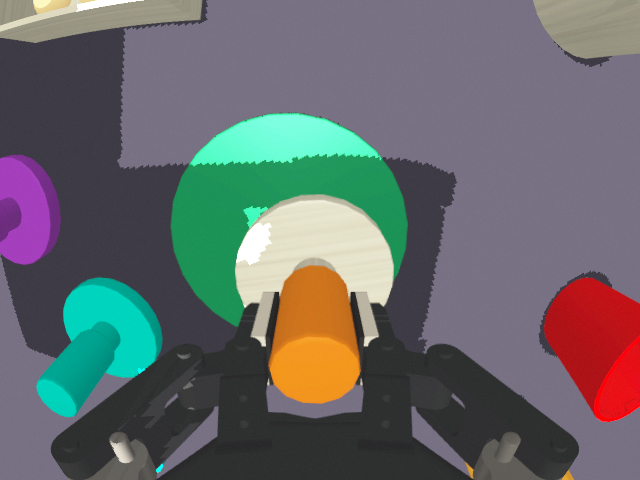

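View pics/g_side.png

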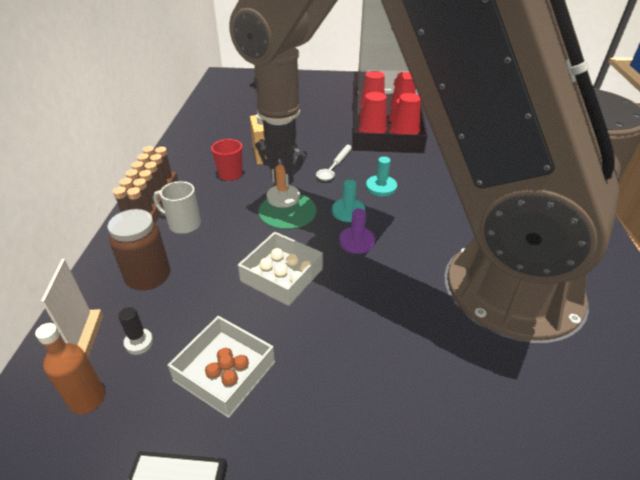

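It is held upright and clear of the mat. Carrying it to the brown bin and pressing.

```bash
python3 - <<'E'
from h import *
q=quat(-.426)
manip.move_l([*T,250],v=150)
manip.move_to([*BIN,250],q)
manip.hold(.3)
manip.move_l([*BIN,170],v=100,until_force=15)
for n in("wrist","side"): cv2.imwrite(f"pics/b_{n}.png",manip.grab_frame(n)["image"])
o=manip.get_obs(); print(o["tcp_pos"],o["gripper_width"],o["contact_force"],o["clock"])
E
```

```text
[573.4232529  259.77962488 170.80490918] 30.673489569328073 [ 0.34761924  0.23767219 -3.27979568] 11.2
```

View pics/b_wrist.png

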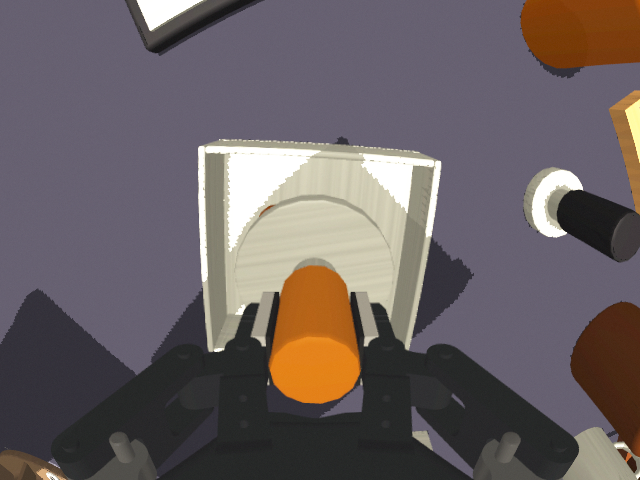

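View pics/b_side.png

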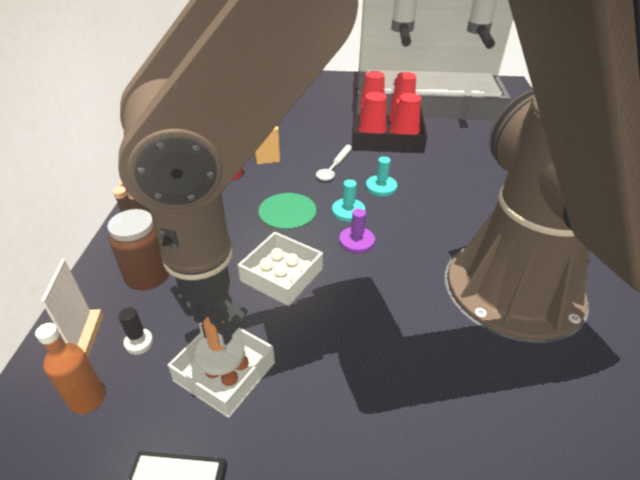

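The disc (centre about (314,270)) hangs between the walls with similar gaps on both sides. Pressing now.

```bash
python3 - <<'E'
from h import *
r=manip.move_l([*BIN,143],v=30,until_force=30)
o=manip.get_obs(); print(r,o["tcp_pos"],o["gripper_width"],o["contact_force"],o["clock"])
manip.hold(.5)
o=manip.get_obs(); print(o["tcp_pos"],o["gripper_width"],o["contact_force"],o["clock"])
for n in("wrist","side"): cv2.imwrite(f"pics/p_{n}.png",manip.grab_frame(n)["image"])
E
```

```text
False [573.10982042 259.65269334 143.17742846] 30.08473140834942 [ 0.73102368  0.53277971 -3.8542842 ] 12.25
[573.0151472  259.5844153  143.02713504] 30.454707164255765 [-0.16156611 -0.1442181  -4.16873253] 12.75
```

View pics/p_wrist.png

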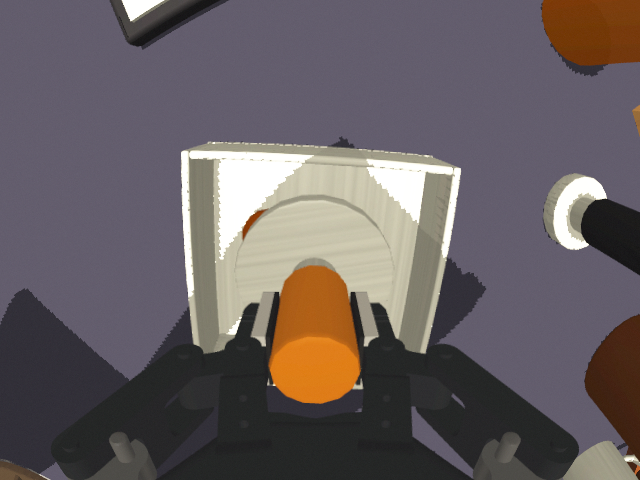

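The face is at about 25 mm, the tamper is still vertical, and the extra force is gone, so the lump has sunk. Lifting clear and checking the bin from the scene and side cameras.

```bash
python3 - <<'E'
from h import *
q=quat(-.426)
manip.move_l([*BIN,250],v=120)
P=MAT+0.35*(T-MAT)
manip.move_to([*MAT,250],q)
fs={n:manip.grab_frame(n) for n in("scene","side","wrist")}
a=fs["scene"]["image"][330:480,330:490]; b=fs["side"]["image"][310:420,160:290]
cv2.imwrite("pics/lv.png",np.hstack([cv2.resize(a,(400,375)),cv2.resize(b,(400,375))])); cv2.imwrite("pics/m_wrist.png",fs["wrist"]["image"])
for n in("scene","side"): print([(d["confidence"],d["xy"]) for d in manip.boxes_of(fs[n],"lump_high")])
o=manip.get_obs(); print(o["tcp_pos"],o["gripper_width"],o["contact_force"],o["clock"])
E
```

```text
[(0.86, [410.2, 409.8])]
[]
[ 520.69510807 -225.23192879  249.97994462] 30.479608976359224 [ 0.68908852  0.26695623 -4.01552141] 15.9167
```

View pics/lv.png

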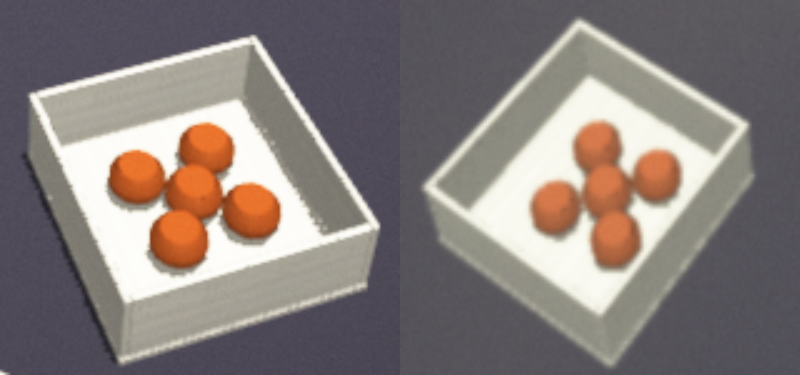

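View pics/m_wrist.png

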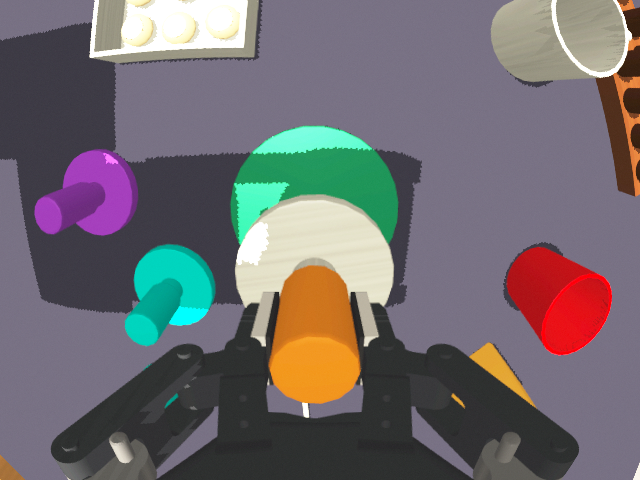

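Five lumps now lie apart with the middle one between them: centre at scene crop (194,190) and side crop (607,190). I triangulate the tops as a check, then place the tamper at the mat centre.

```bash
python3 - <<'E'
from h import *
from itertools import product
s=manip.grab_frame("scene"); d=manip.grab_frame("side")
A=np.array([(194,180),(136,165),(207,137),(250,200),(179,228)])/2.5+330
B=(np.array([(607,180),(598,138),(657,165),(555,198),(615,227)])-[400,0])/[400/130,375/110]+[160,310]
Ps=[f["camera_matrix"]@np.c_[f["R"],f["t"]] for f in(s,d)]
for i in range(5):
    best=[]
    for j in range(5):
        X=cv2.triangulatePoints(Ps[0],Ps[1],A[i].reshape(2,1),B[j].reshape(2,1)); X=(X[:3]/X[3]).ravel()
        e=np.linalg.norm(proj(s,X[None])[0]-A[i])+np.linalg.norm(proj(d,X[None])[0]-B[j]); best.append((e,j,X.round(1)))
    print(i,sorted(best,key=lambda t:t[0])[0])
manip.move_l([*MAT,140],v=120,until_force=15)
r=manip.move_l([*MAT,122],v=20,until_force=5)
o=manip.get_obs(); print(r,o["tcp_pos"],o["gripper_width"],o["contact_force"],o["clock"])
E
```

```text
0 (np.float64(0.16805555053047994), 0, array([565.5, 255.1,  19.8]))
1 (np.float64(0.973739774245513), 1, array([577.5, 227. ,  17.7]))
2 (np.float64(0.33712174118473337), 2, array([538.3, 242.9,  19.6]))
3 (np.float64(0.3580983943751918), 4, array([555. , 282.3,  18.7]))
4 (np.float64(0.5678414255860751), 3, array([593.4, 267.3,  18.6]))
True [ 520.18824041 -225.70763711  124.27818938] 30.624223083415995 [-1.57177179  0.99142618  9.11359658] 17.825
```

The middle lump's top agrees with the others within about 1–2 mm. The tamper touched down at TCP z = 124.28, the height at which I gripped it. Releasing.

```bash
python3 - <<'E'
from h import *
manip.move_gripper(80)
o=manip.get_obs(); print(o["tcp_pos"],o["gripper_width"],o["contact_force"],o["clock"])
manip.move_l([*MAT,260],v=120)
manip.hold(.3)
F={n:manip.grab_frame(n) for n in("scene","side","wrist")}
cv2.imwrite("pics/e_wrist.png",F["wrist"]["image"])
a=F["scene"]["image"][170:480,140:490]; b=F["side"]["image"][150:420,150:400]
cv2.imwrite("pics/e.png",np.hstack([cv2.resize(a,(400,354)),cv2.resize(b,(400,354))]))
V=[(F[n],sil(F[n],"tamper",p),None) for n,p in(("scene",(205,235)),("side",(287,205)))]
V=[v for v in V if v[1] is not None]
print(len(V),fit(V,tamper,MAT,(8,8)) if V else None)
o=manip.get_obs(); print(o["contact_force"],o["clock"])
E
```

```text
[ 519.72420626 -225.46121904  123.69518653] 79.94706418094125 [0.7678275  0.5091641  0.20009328] 18.3667
2 (array([ 520.45661166, -225.88283681]), np.float64(0.04857387618430187))
[-1.04513524  0.02849501  0.70674975] 20.2
```

View pics/e.png

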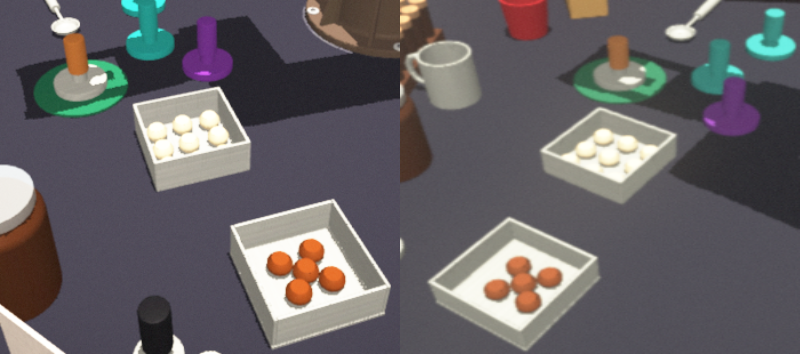

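View pics/e_wrist.png

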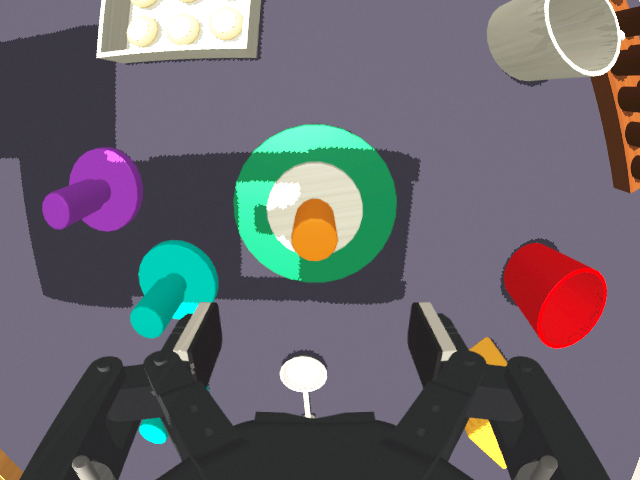

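The tamper stands upright in the middle of the mat (disc at (315,207) in the wrist view). The five brown lumps lie level, and the open gripper is clear of everything. Handing in.

```bash
python3 -c "
from rig import manip
manip.close_job()"
```

```text
the job is handed in; nothing more can be done
```

The high brown lump is level with the others, and the wide tamper stands upright back on the mat. I handed the job in after about 20 s of the 45 s allowed.

- **Pressing:** I gripped the wide tamper by its wooden handle and pressed it flat in the brown bin to a face height of about 25 mm. The 30 N force stop did not trip. The gripper held only the handle, and its fingertips stayed about 70 mm above the table, so they should not have touched the lump.
- **Lump:** by triangulation from the two fixed cameras, the middle lump's top is within about 2 mm of the other four. All five heights came out about 5 mm under the stated 24 mm. I put that down to my rough hand-picked points and the camera calibration, so I relied on the comparison between lumps and on the press height.
- **Tamper:** it touched down at the same height at which I had gripped it. A silhouette fit afterwards puts it within 1 mm of the mat's centre, and the pictures show it upright. The open gripper was clear of everything when I handed in.

No check failed. The side-view detector did not find the middle lump after pressing, but the picture itself showed it clearly.

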